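# Free a coach from the tunnel through its access opening

## Task

A model coach is stuck inside the plywood tunnel section, one end in the access opening in the top, the other under the roof; it is longer than the opening. Tip up the end that stands in the opening, draw the coach out slantwise, that end first, then hold it in the gripper clearly higher than the tunnel's roof: still, level, right way up, in line with the tunnel and exactly centred over the opening, ready to be set back on the rails. Finish while still holding it there without putting it down, and leave the two paint pots and the hopper wagon where they stand.

Things in the scene. Friction and masses are not known exactly. Their poses are not given: they have to be found in the camera images.
- tunnel: Plywood tunnel section of a model railway, 120 (x) x 240 (y) x 92 mm, fixed on a 2 mm mat. Origin: centre of its underside; z up, y along the track toward the roofless end. Floor 6, walls 5 mm thick; inside x -55 to 55, y -115 to 115 mm. The 6 mm roof (upper face z = 92) covers y -120 to -20 mm, 80 mm clear under it. The end wall under it has a mouth 56 wide, 66 mm high.
- opening (a point): Centre of the access opening in the tunnel's top, level with its rim (tunnel y = 47.5, z = 60 mm). The opening runs from the roof's edge (tunnel y = -20) to the closed end wall (y = +115) over the whole inner width, 135 x 110 mm; the side and end walls round it are cut down to 60 mm above the tunnel's origin.
- coach: Green coach model, a stiff box 32 (x) x 188 (y) x 50 mm (buffers, not solid, make it 191), 0.10 to 0.20 kg. Loose; it starts upright on the tunnel's floor, roughly along it (its -y end may stand in the mouth). Origin: mid length, 1 mm below the box's underside (box from z = 1 to 51 mm); z up, y toward the end in the opening; the -y end is under the roof. Grasp across the 32 mm width.
- coach_exposed_end (a point): Bottom edge of the coach's end that stands in the access opening at the start, mid width (coach y = +94 mm, z = 1 mm).
- coach_hidden_end (a point): Bottom edge of the coach's other end, under the roof at the start, mid width (coach y = -94 mm, z = 1 mm).
- paint_pot_left: Bystander: small paint pot, 33 mm across, 34 mm high, standing beyond the tunnel's open end. Origin: centre of its underside.
- paint_pot_right: Bystander: small paint pot, 33 mm across, 34 mm high, standing off the tunnel's roofed end. Origin: centre of its underside.
- hopper_wagon: Bystander: red hopper wagon model 33 x 121 x 47 mm, standing between the small-parts case and the vice. Origin: centre of its underside.

How it is judged:
By the outcome, as a careful person would: the job done as asked, in the order asked, and still so for the second after the job is handed in, while the arm keeps its last pose, push and grip.
It also fails if it takes over 45 s, if anything falls off the work surface, if the arm or the gripper's body presses on something with over 40 N, if the wrist force passes 120 N, or if a joint passes its speed limit or range.

## Robot

A 6-joint arm with a two-finger parallel gripper is mounted at the origin on a cart in front of the work surface, level with it; the furniture and walls round the work are solid. World frame = base frame: x ahead of the robot, y to its left, z up, the work surface at z = 0. Lengths are in mm, angles in rad, forces in N, time in s.
With the tool pointing down it reaches from about 325 to 775 mm from the base axis. Payload 5.5 kg.
Tool frame: the origin (TCP) lies at the very end of the fingers, on their centre line; the grasp point (between the pads) lies 19 mm behind it; z points along the fingers, y is the line along which they close (so a half turn about z gives the same grasp; the last joint's range is limited). The gripper opens to 85 mm and grips with 20 to 120 N. Pads are 22 mm wide; open, the fingers measure 114 mm over their backs; the gripper's body (76 mm by 85 mm) begins 54 mm behind the grasp point. The pads swing forward as they close: fully open they stand 13 mm farther back than shut.
Start: joints at [1.205, 0.091, 1.231, -0, 1.82, -0.057], TCP at [182.354, 571.632, 231.275] pointing down, gripper open.
Joint ranges: [-2.87, 2.87], [-0.86, 2.18], [0.17, 2.46], [-1.51, 4.65], [0.06, 2.69], [-2.65, 2.65]. Speed limits (rad/s): [2.57, 2.57, 3.01, 3.14, 3.14, 3.14].

## Interface

Orientations are given as a unit quaternion [w, x, y, z].
In Python, from bench import sense, grab_frame, hand_in gives the robot as it stands.
- The arm moves only by the tool carry_out, never from a script. Its argument "targets" is a list of rows, each a list of 2 entries, a list of its own where there are three numbers: the shift along the tool's x, y, z in cm, then the turn, a rotation vector about the tool's x, y, z in degrees. In form: [[[x, y, z], [rx, ry, rz]], ...]. A call has 1 to 10 rows; each row is the pose to reach, as a shift and turn from the pose commanded when the call began, along the tool's axes at that moment; what a row does not reach only later rows make up. A row lasts 1/12 s, in which the tool goes at most 41.7 mm and 7.16 degrees, less where a joint would pass 70% of its speed; a pose out of reach is approached as far as the arm can. A call with a gripper value outside its range is refused whole. "jaw" is the finger opening in cm, from 0 to 8.54, set as the call begins (left out, the last holds). The fingers move at their own pace and stop on an object; the grip force is fixed at half the most. Time passes only in rows, so rows that repeat a pose let the fingers close. It gives the time, the measured TCP pose, the force, the opening and the grip force at its end, in the units of the state.
- sense(): the state, without advancing time (a new reading comes with each control period).
- grab_frame(name): name is "scene" or "top"; returns a dict with "color" (384x512x3 uint8, red, green, blue), "K" (3x3 intrinsics, pixels), "extrinsics" (4x4, takes a point from camera to world coordinates). Camera axes: x right, y up, looking along -z (the intrinsics and any distortion apply to the point x, -y, -z); pixel columns grow to the right and rows downward; lengths in mm; the calibration is good to about 2 mm. A picture is of the moment at which its call begins. There is no depth.
- hand_in(): hands the job in; it is judged then, once.
The state is a dict: "time": time; "joint_positions": joint angles; "qvel": joint speeds; "joint_efforts": joint torques, N m; "position": TCP position; "tool_rot": TCP orientation; "wrist_force": force on the tool from outside, world axes, zero at the start; "ft_torque": the same for the moment, N m; "opening": finger opening in mm; "grip_force": force on a finger pad.
Only numpy, scipy, OpenCV 4.12 (cv2) and the standard library are available. Lean on these libraries where they do the work, as an engineer would, in place of code of your own. Each camera call takes 0.05 s, during which the arm holds its last target. There are 200 camera calls.

## Working session

There is one attempt and no reset: what is moved stays moved. The work goes in short steps, Python scripts to look and compute and a tool call to move; the robot and the scene stay as the last step left them, time stands still between calls to the robot, and variables do not carry over. Pictures are saved under pics/ and viewed, at most 10 in all, crops included, and the job is handed in when it is done.

Besides the shell and the picture viewer there is one more tool, called after "Emit:" by a JSON object that holds its "fn" and its "kwargs", one argument or row to a line. carry_out: Moves the arm, as the interface text tells. Its arguments: {"type":"object","properties":{"targets":{"type":"array","items":{"type":"array"}},"jaw":{"type":"number"}},"required":["targets"]}

```bash
ls; mkdir -p pics; python3 - <<'E'
from bench import sense, grab_frame
import cv2,numpy as np
s=sense();print({k:np.round(v,3).tolist() for k,v in s.items()})
for n in("scene","top"):
    f=grab_frame(n);cv2.imwrite(f"pics/{n}0.png",f["color"][:,:,::-1]);print(n,f["K"].round(2).tolist(),f["extrinsics"].round(3).tolist(),[k for k in f])
    np.savez(f"pics/{n}0.npz",**{k:v for k,v in f.items()})
E
```

```text
pics
{'time': 0.0, 'joint_positions': [1.205, 0.092, 1.232, -0.0, 1.82, -0.057], 'qvel': [0.002, 0.0, 0.0, 0.001, -0.001, 0.002], 'joint_efforts': [0.001, -45.872, -41.804, 0.0, 0.011, -0.0], 'position': [182.254, 571.351, 230.109], 'tool_rot': [-0.0, 0.154, 0.988, -0.001], 'wrist_force': [-0.346, 0.618, -0.643], 'ft_torque': [-0.029, 0.037, 0.024], 'grip_force': 0.0, 'opening': 85.469}
scene [[440.47, 0.0, 255.37], [0.0, 440.47, 191.13], [0.0, 0.0, 1.0]] [[0.572, 0.354, -0.74, -171.621], [-0.82, 0.274, -0.502, -575.149], [0.025, 0.894, 0.447, 489.363], [0.0, 0.0, 0.0, 1.0]] ['color', 'K', 'extrinsics']
top [[369.46, 0.0, 252.41], [0.0, 369.46, 187.33], [0.0, 0.0, 1.0]] [[-0.472, 0.857, -0.206, 369.477], [-0.882, -0.46, 0.104, -10.301], [-0.005, 0.231, 0.973, 879.318], [0.0, 0.0, 0.0, 1.0]] ['color', 'K', 'extrinsics']
```

View pics/scene0.png

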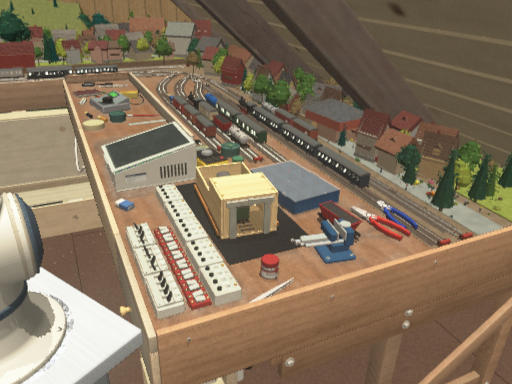

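View pics/top0.png

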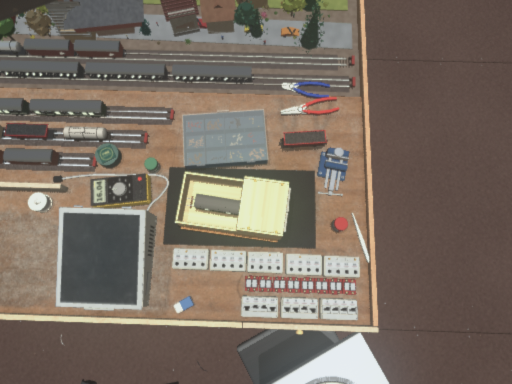

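The scene view shows the tunnel at about (237,200), roofed end toward the camera. The top view shows the tunnel at (178–291, 172–240), with the dark coach in the opening at (195–240, 194–214). The pots are at (340,224) red and (151,164) green, and the hopper is at (303,139).

```bash
python3 - <<'E'
import cv2
a=cv2.imread("pics/top0.png")[162:252,160:320]
cv2.imwrite("pics/c1.png",cv2.resize(a,None,fx=5,fy=5,interpolation=cv2.INTER_CUBIC))
E
```

```text
(no output)
```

View pics/c1.png

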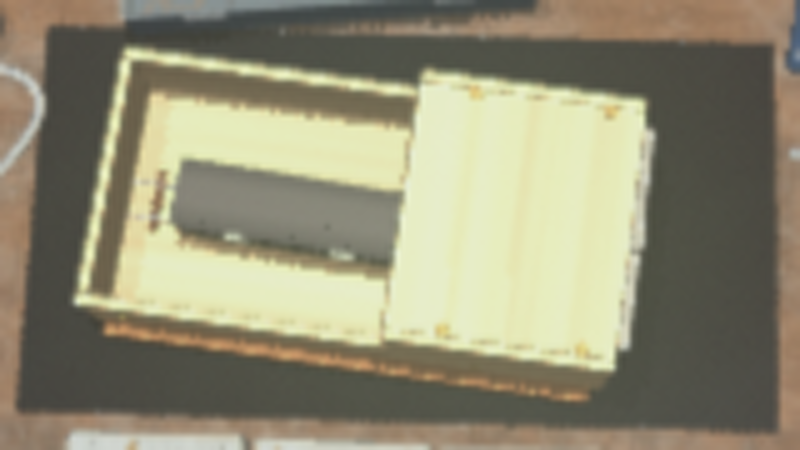

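Crop of the top view: roof corners at crop px (425,70), (646,98), (613,370), (384,342). The low end wall's outer corners are (125,48) and (75,303). The coach roof runs from (178,160)–(174,230) to the roof edge at (403,190)–(390,262).

```bash
cat > h.py <<'E'
import numpy as np, cv2
from scipy.spatial.transform import Rotation as R
def load(n,i=0):
    d=np.load(f"pics/{n}{i}.npz"); return d["K"],d["extrinsics"],d["color"]
def ray(n,uv,i=0):
    K,E,_=load(n,i); p=np.linalg.solve(K,np.c_[np.atleast_2d(uv),np.ones(len(np.atleast_2d(uv)))].T)
    return E[:3,3],(E[:3,:3]@(p*np.array([[1],[-1],[-1]]))).T
def onplane(n,uv,z,i=0):
    o,d=ray(n,uv,i); return o+d*((z-o[2])/d[:,2])[:,None]
def proj(n,P,i=0):
    K,E,_=load(n,i); c=(np.atleast_2d(P)-E[:3,3])@E[:3,:3]; q=(c*[1,-1,-1])@K.T; return q[:,:2]/q[:,2:]
def fit2(L,W): # rigid 2D fit local->world
    lc,wc=L.mean(0),W.mean(0); a=L-lc;b=W-wc
    th=np.arctan2((a[:,0]*b[:,1]-a[:,1]*b[:,0]).sum(),(a*b).sum()); c,s=np.cos(th),np.sin(th)
    M=np.array([[c,-s],[s,c]]); return th,wc-M@lc,(b-a@M.T)
E
python3 - <<'E'
from h import *
c=lambda a:(np.array(a,float)+.5)/5-.5+[160,162]
W=onplane("top",c([(425,70),(646,98),(613,370),(384,342)]),94)
V=onplane("top",c([(125,48),(75,303)]),62)
L=np.array([(60,-20),(60,-120),(-60,-120),(-60,-20),(60,120),(-60,120)],float)
th,t,r=fit2(L,np.r_[W,V][:,:2]);print("tunnel",np.degrees(th),t,r.round(1).tolist())
M=np.array([[np.cos(th),-np.sin(th)],[np.sin(th),np.cos(th)]])
C=onplane("top",c([(180,158),(173,230),(395,190),(388,262)]),59)[:,:2]
print("coach in tunnel",((C-t)@M).round(1).tolist())
for n,uv in(("green",(151,164)),("red",(340,224)),("hopper",(303,139))):print(n,onplane("top",[uv],30)[0].round())
a=cv2.imread("pics/scene0.png")[150:250,180:300]
cv2.imwrite("pics/c2.png",cv2.resize(a,None,fx=6,fy=6,interpolation=cv2.INTER_CUBIC))
E
```

```text
tunnel -36.10431304741087 [531.19335318 -39.7656736 ] [[-0.7, -0.7], [1.1, 0.7], [1.1, 0.7], [-1.4, -0.0], [-0.6, -0.4], [0.5, -0.3]]
coach in tunnel [[12.7, 85.8], [-20.4, 83.1], [11.5, -13.3], [-21.5, -15.1]]
green [715.  86.  30.]
red [ 377. -238.   30.]
hopper [ 598. -267.   30.]
```

View pics/c2.png

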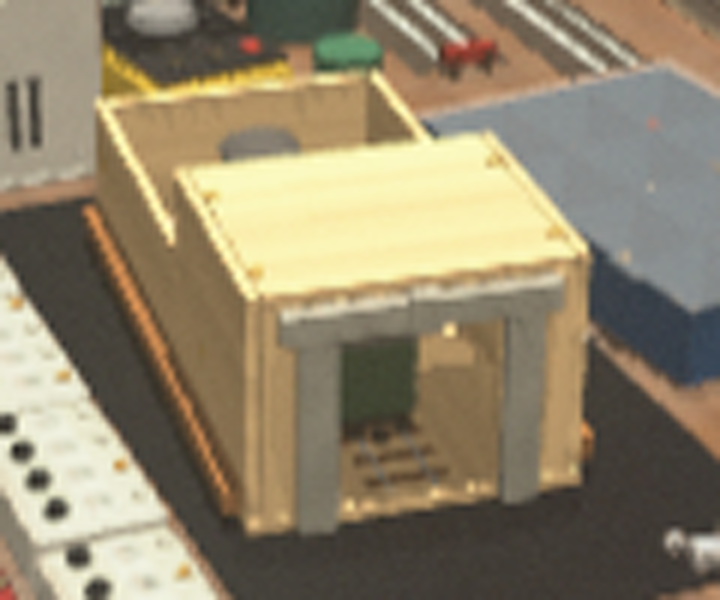

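The scene crop shows roof corners at crop px (250,298), (588,255), (490,133) and (178,170). The coach's dark end is visible through the mouth, left of centre. I'll cross-check with this view and compute the approach.

```bash
cat >> h.py <<'E'
TH=np.radians(-36.1); T0=np.array([531.2,-39.8,2.0])
def t2w(p): return R.from_euler('z',TH).apply(p)+T0   # tunnel coords (z from tunnel origin)
def toolR(tilt,yaw=0): # tool x=tunnel y, tool y=tunnel x, z down; tilt lifts +y end
    B=np.array([[0,1,0],[1,0,0],[0,0,-1.]]).T
    return R.from_euler('z',TH+np.radians(yaw))*R.from_euler('x',np.radians(tilt))*R.from_matrix(B)
def now():
    from bench import sense
    s=sense(); q=s["tool_rot"]; return np.array(s["position"]),R.from_quat([q[1],q[2],q[3],q[0]]),s
def delta(p,r,p0,r0): # move in cm/deg tool axes
    return (r0.inv().apply(p-p0)/10).round(2).tolist(),np.degrees((r0.inv()*r).as_rotvec()).round(2).tolist()
E
python3 - <<'E'
from h import *
c=lambda a:(np.array(a,float)+.5)/6-.5+[180,150]
W=onplane("scene",c([(250,298),(588,255),(490,133),(178,170)]),94)
V=onplane("scene",c([(98,103),(375,73)]),62)
L=np.array([(-60,-120),(60,-120),(60,-20),(-60,-20),(-60,120),(60,120)],float)
th,t,r=fit2(L,np.r_[W,V][:,:2]);print(np.degrees(th),t,r.round(1).tolist())
p,r,_=now()
print(delta(t2w([-4.5,40,200]),toolR(0,-.7),p,r))
E
```

```text
-36.37571065053676 [531.50609563 -36.95799055] [[1.2, -1.1], [-2.6, 0.3], [0.4, 1.8], [2.2, -0.4], [0.6, -1.3], [-1.8, 0.8]]
([-52.65, -43.68, 2.9], [-0.07, 0.09, 109.1])
```

Emit:
{"fn": "carry_out", "kwargs": {
  "targets": [
    [[-3,-2.5,0.2],[0,0,6]],
    [[-6,-5,0.3],[0,0,12]],
    [[-9,-7.5,0.5],[0,0,18]],
    [[-12,-10,0.7],[0,0,24]],
    [[-15,-12.5,0.8],[0,0,30]],
    [[-18,-15,1],[0,0,36]],
    [[-21,-17.5,1.2],[0,0,42]],
    [[-24,-20,1.3],[0,0,48]],
    [[-27,-22.5,1.4],[0,0,54]],
    [[-30,-25,1.5],[0,0,60]]
  ],
  "jaw": 5.5
}}

```text
time: 0.93
position: [392.6, 240.5, 215.9]
tool_rot: [-0.0, 0.629, 0.777, -0.0]
wrist_force: [1.1, 0.5, -0.1]
opening: 55.1
grip_force: 0.0
```

```bash
sed -i 's/^TH=.*/TH=np.radians(-36.2); T0=np.array([531.3,-39.2,2.0])/' h.py; python3 - <<'E'
from h import *
p,r,s=now(); print(p,s["opening"],s["joint_positions"],delta(t2w([-4.5,40,130]),toolR(0,-.7),p,r))
E
```

```text
[392.60713995 240.47539595 215.90666055] 55.10121052781302 [ 4.75636062e-01 -2.88579027e-01  1.61304412e+00  2.01063266e-05
  1.81738680e+00  2.65813992e-01] ([-27.24, 10.42, 8.39], [-0.01, 0.01, 48.92])
```

Emit:
{"fn": "carry_out", "kwargs": {
  "targets": [
    [[-3.4,1.3,0.8],[0,0,6]],
    [[-6.8,2.6,1.6],[0,0,12]],
    [[-10.2,3.9,2.5],[0,0,18.5]],
    [[-13.6,5.2,3.5],[0,0,24.5]],
    [[-17,6.5,4.5],[0,0,30.5]],
    [[-20.4,7.8,5.5],[0,0,36.5]],
    [[-23.8,9.1,6.5],[0,0,42.5]],
    [[-27.24,10.42,7.5],[0,0,48.9]],
    [[-27.24,10.42,8.39],[0,0,48.9]],
    [[-27.24,10.42,8.39],[0,0,48.9]]
  ]
}}

```text
time: 1.77
position: [551.1, -3.3, 128.8]
tool_rot: [-0.002, 0.894, 0.448, -0.003]
wrist_force: [-0.6, 0.2, -0.5]
opening: 55.1
grip_force: 0.0
```

```bash
python3 - <<'E'
from h import *
p,r,s=now(); print(p,s["opening"],s["joint_positions"],delta(t2w([-4.5,40,22]),toolR(0,-.7),p,r))
E
```

```text
[551.13906244  -3.2501891  128.83080994] 55.13354921754993 [-6.76559318e-02 -3.10115976e-02  1.53623569e+00  4.89466425e-05
  1.64223348e+00  5.73870906e-01] ([-0.04, 0.12, 10.48], [-0.28, 0.18, 0.14])
```

Emit:
{"fn": "carry_out", "kwargs": {
  "targets": [
    [[0,0,1.5],[0,0,0]],
    [[0,0,3],[0,0,0]],
    [[0,0,4.5],[0,0,0]],
    [[0,0.1,6],[0,0,0]],
    [[0,0.1,7.2],[0,0,0]],
    [[0,0.1,8.4],[0,0,0]],
    [[0,0.1,9.5],[0,0,0]],
    [[0,0.1,10.4],[0,0,0]],
    [[0,0.1,10.4],[0,0,0]],
    [[0,0.1,10.4],[0,0,0]]
  ]
}}

```text
time: 2.6
position: [552.6, -2.1, 28.0]
tool_rot: [-0.0, 0.893, 0.449, -0.0]
wrist_force: [1.0, 0.4, 0.1]
opening: 55.3
grip_force: 0.0
```

```bash
python3 - <<'E'
from h import *
from bench import grab_frame
f=grab_frame("top");np.savez("pics/top1.npz",**f)
a=f["color"][150:260,160:320,::-1];cv2.imwrite("pics/c3.png",cv2.resize(a,None,fx=5,fy=5,interpolation=cv2.INTER_CUBIC))
p,r,s=now(); print(p,s["wrist_force"],delta(t2w([-4.5,40,22]),toolR(0,-.7),p,r))
E
```

```text
[553.0901148   -2.19663921  28.78782829] [-1.63711296e-02 -5.74461707e-01  1.42851100e-04] ([-0.27, -0.02, 0.48], [0.02, -0.02, 0.31])
```

View pics/c3.png

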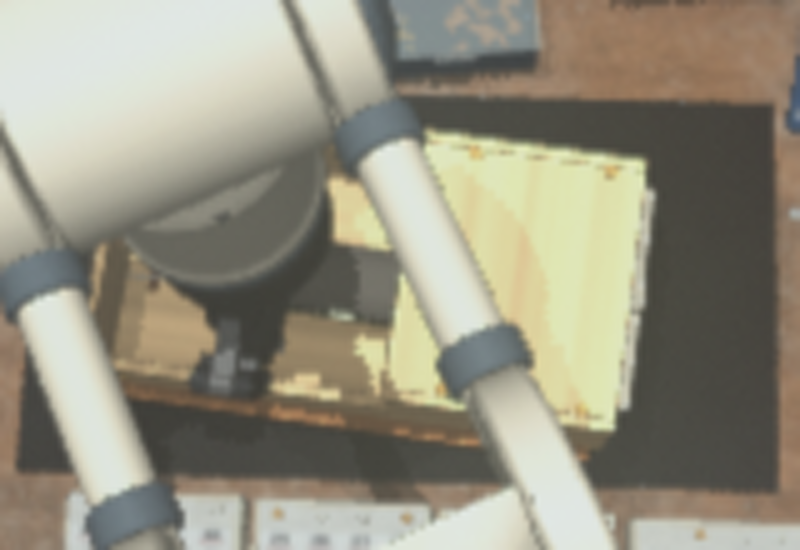

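The picture shows the gripper over the coach, with a finger beside it at crop (230,370) and no contact force. I'll go down the last 5 mm and grip.

Emit:
{"fn": "carry_out", "kwargs": {
  "targets": [
    [[-0.3,0,0.25],[0,0,0.2]],
    [[-0.3,0,0.45],[0,0,0.3]],
    [[-0.3,0,0.45],[0,0,0.3]]
  ]
}}

```text
time: 2.9
position: [551.1, -4.9, 23.9]
tool_rot: [0.0, 0.895, 0.447, 0.0]
wrist_force: [-0.3, 0.2, -0.5]
opening: 55.3
grip_force: 0.0
```

Emit:
{"fn": "carry_out", "kwargs": {
  "targets": [
    [[0,0,0],[0,0,0]],
    [[0,0,0],[0,0,0]],
    [[0,0,0],[0,0,0]],
    [[0,0,0],[0,0,0]],
    [[0,0,0],[0,0,0]],
    [[0,0,0],[0,0,0]],
    [[0,0,0],[0,0,0]],
    [[0,0,0],[0,0,0]],
    [[0,0,0],[0,0,0]],
    [[0,0,0],[0,0,0]]
  ],
  "jaw": 2.5
}}

```text
time: 3.73
position: [551.4, -4.7, 24.3]
tool_rot: [0.0, 0.895, 0.447, 0.0]
wrist_force: [1.1, -0.3, 4.5]
opening: 30.1
grip_force: 60.2
```

```bash
cat >> h.py <<'E'
def plan(G,way): # G: TCP rel. hidden bottom edge in coach (y,z); way rows: hidden y, world z, tilt, x, yaw
    p,r,s=now(); q=R.from_euler('z',-TH).apply(p-T0); print("tcp tunnel",q.round(1),"opening",round(s["opening"],1),"F",np.round(s["wrist_force"],1))
    for y,z,t,x,yaw in way:
        a=np.radians(t); P=[x,y+G[0]*np.cos(a)-G[1]*np.sin(a),z-2+G[0]*np.sin(a)+G[1]*np.cos(a)]
        print((y,z,t),delta(t2w(P),toolR(t,yaw),p,r))
E
python3 - <<'E'
from h import *
p,r,s=now(); q=R.from_euler('z',-TH).apply(p-T0)
G=(q[1]+103.5,q[2]-7); print("G",G)
plan(G,[(-103.5,10,3,-4.5,-.7),(-103.5,11,7,-4.5,-.7),(-103.5,11,14,-4.5,-.7)])
E
```

```text
G (np.float64(143.24997496790934), np.float64(15.325862058429127))
tcp tunnel [-4.2 39.7 22.3] opening 30.1 F [ 1.1 -0.3  4.5]
(-103.5, 10, 3) ([-0.1, -0.03, -0.85], [0.04, 2.97, 0.01])
(-103.5, 11, 7) ([-0.29, -0.03, -1.93], [0.04, 6.97, 0.01])
(-103.5, 11, 14) ([-0.79, -0.02, -3.62], [0.04, 13.97, 0.02])
```

Emit:
{"fn": "carry_out", "kwargs": {
  "targets": [
    [[-0.03,0,-0.3],[0,1,0]],
    [[-0.07,0,-0.6],[0,2,0]],
    [[-0.1,0,-0.85],[0,3,0]],
    [[-0.2,0,-1.4],[0,5,0]],
    [[-0.29,0,-1.93],[0,7,0]],
    [[-0.43,0,-2.4],[0,9,0]],
    [[-0.57,0,-2.9],[0,11,0]],
    [[-0.7,0,-3.4],[0,13,0]],
    [[-0.79,0,-3.62],[0,14,0]],
    [[-0.79,0,-3.62],[0,14,0]]
  ]
}}

```text
time: 4.57
position: [545.8, -11.9, 60.1]
tool_rot: [-0.055, 0.888, 0.443, 0.109]
wrist_force: [-0.6, 0.1, -1.1]
opening: 30.3
grip_force: 59.6
```

```bash
python3 - <<'E'
from h import *
from bench import grab_frame
p,r,s=now();print(s["grip_force"],s["joint_positions"])
plan((143.2,15.3),[(-103.5,11,14,-4.5,-.7),(-82,11.3,16.5,-4.5,-.7),(-60,11.6,19,-4.5,-.7),(-28,12,25,-4.5,-.7),(26,37,25,-4.5,-.7)])
f=grab_frame("scene");np.savez("pics/scene1.npz",**f)
a=f["color"][120:260,160:320,::-1];cv2.imwrite("pics/c4.png",cv2.resize(a,None,fx=4,fy=4,interpolation=cv2.INTER_CUBIC))
E
```

```text
59.621960520744324 [-0.22355517 -0.13276952  1.77386951  0.22649921  1.40278897  0.39501462]
tcp tunnel [-4.5 30.6 58.1] opening 30.3 F [-0.6  0.1 -1.1]
(-103.5, 11, 14) ([0.12, -0.01, -0.01], [0.02, -0.04, -0.09])
(-82, 11.3, 16.5) ([2.13, -0.03, -0.14], [0.02, 2.46, -0.09])
(-60, 11.6, 19) ([4.17, -0.06, -0.25], [0.02, 4.96, -0.09])
(-28, 12, 25) ([6.91, -0.09, -0.98], [0.03, 10.96, -0.09])
(26, 37, 25) ([12.76, -0.17, -2.09], [0.03, 10.96, -0.09])
```

View pics/c4.png

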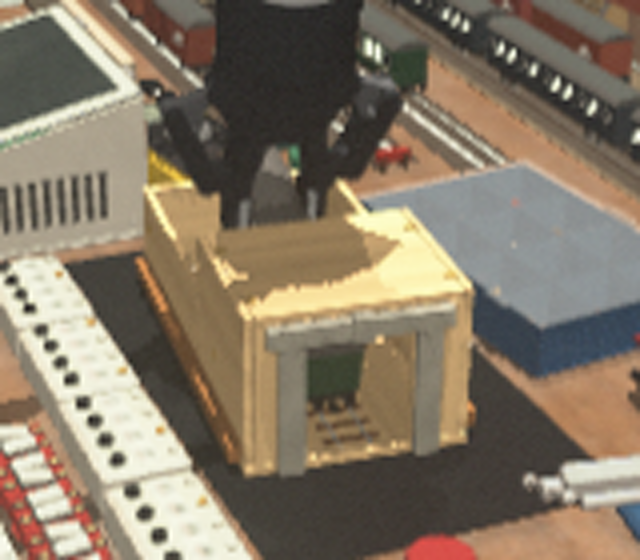

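The picture shows the coach held between the fingers with its front end raised at (280,185). Its hidden end is still visible in the mouth at (335,375). There is no jamming force, so I'll draw it out.

Emit:
{"fn": "carry_out", "kwargs": {
  "targets": [
    [[0.7,0,-0.05],[0,0.8,0]],
    [[1.4,0,-0.1],[0,1.6,0]],
    [[2.1,0,-0.14],[0,2.5,0]],
    [[2.8,0,-0.18],[0,3.3,0]],
    [[3.5,0,-0.21],[0,4.1,0]],
    [[4.17,0,-0.25],[0,5,0]],
    [[4.9,0,-0.42],[0,6.5,0]],
    [[5.5,0,-0.6],[0,8,0]],
    [[6.2,0,-0.8],[0,9.5,0]],
    [[6.91,0,-0.98],[0,11,0]]
  ]
}}

```text
time: 5.45
position: [585.5, 41.2, 86.7]
tool_rot: [-0.097, 0.873, 0.436, 0.195]
wrist_force: [-0.5, -0.3, -1.4]
opening: 30.3
grip_force: 59.6
```

```bash
python3 - <<'E'
from h import *
p,r,s=now();print(s["grip_force"],s["ft_torque"],s["joint_positions"])
plan((143.2,15.3),[(-28,12,25,-4.5,-.7),(26,37,25,-4.5,-.7),(26,120,25,-4,0),(-47,150,0,0,0)])
E
```

```text
59.61811065673828 [-0.15610618  0.11878994 -0.04792683] [-0.21580509 -0.13012893  1.76331743  0.40864629  1.3361654   0.36651115]
tcp tunnel [-3.8 96.9 84.7] opening 30.3 F [-0.5 -0.3 -1.4]
(-28, 12, 25) ([-0.16, -0.07, -0.04], [-0.0, -0.14, 0.01])
(26, 37, 25) ([5.79, -0.14, -0.01], [-0.0, -0.14, 0.01])
(26, 120, 25) ([9.32, -0.09, -7.53], [0.29, -0.14, -0.62])
(-47, 150, 0) ([3.28, 0.38, -7.15], [0.15, -25.14, -0.68])
```

Emit:
{"fn": "carry_out", "kwargs": {
  "targets": [
    [[1,0,0],[0,0,0]],
    [[2.2,0,0],[0,0,0]],
    [[3.4,0,0],[0,0,0]],
    [[4.6,0,0],[0,0,0]],
    [[5.8,0,0],[0,0,0]],
    [[6.4,0,-1.3],[0,0,0]],
    [[7.1,0,-2.8],[0,0,0]],
    [[7.8,0,-4.3],[0,0,0]],
    [[8.5,0,-5.8],[0,0,0]],
    [[9.3,0,-7.5],[0,0,0]]
  ]
}}

```text
time: 6.28
position: [616.6, 83.1, 195.0]
tool_rot: [-0.097, 0.873, 0.437, 0.193]
wrist_force: [0.0, 0.1, -0.7]
opening: 30.1
grip_force: 59.7
```

```bash
python3 - <<'E'
from h import *
p,r,s=now();print(s["grip_force"],s["joint_positions"])
plan((143.2,15.3),[(26,120,25,-4,0),(-47,160,0,0,0)])
E
```

```text
59.65644836425781 [-0.12427967 -0.09710061  1.53887153  0.37695116  1.47961507  0.52638225]
tcp tunnel [ -3.4 149.1 193. ] opening 30.1 F [ 0.   0.1 -0.7]
(26, 120, 25) ([-0.0, -0.06, 0.06], [0.28, 0.03, -0.6])
(-47, 160, 0) ([-5.62, 0.4, -0.45], [0.14, -24.97, -0.65])
```

Emit:
{"fn": "carry_out", "kwargs": {
  "targets": [
    [[-0.7,0.05,-0.3],[0,-3,-0.1]],
    [[-1.4,0.1,-0.6],[0,-6,-0.2]],
    [[-2.1,0.15,-0.8],[0,-9,-0.2]],
    [[-2.8,0.2,-0.9],[0,-12,-0.3]],
    [[-3.5,0.25,-0.9],[0,-15,-0.4]],
    [[-4.2,0.3,-0.8],[0,-18,-0.5]],
    [[-4.9,0.35,-0.6],[0,-21,-0.6]],
    [[-5.57,0.4,-0.45],[0.1,-25,-0.65]],
    [[-5.57,0.4,-0.45],[0.1,-25,-0.65]],
    [[-5.57,0.4,-0.45],[0.1,-25,-0.65]]
  ]
}}

```text
time: 7.12
position: [588.9, 39.5, 174.4]
tool_rot: [-0.0, 0.892, 0.453, 0.001]
wrist_force: [0.0, -0.6, -2.0]
opening: 29.9
grip_force: 59.6
```

```bash
python3 - <<'E'
from h import *
from bench import grab_frame
p,r,s=now();print(s["grip_force"])
plan((143.2,15.3),[(-46.5,160,0,0,0)])
for n,b in(("top",(130,250,140,300)),("scene",(60,240,180,340))):
    f=grab_frame(n);np.savez(f"pics/{n}2.npz",**f)
    a=f["color"][b[0]:b[1],b[2]:b[3],::-1];cv2.imwrite(f"pics/f_{n}.png",cv2.resize(a,None,fx=[5,3][n=='scene'],fy=[5,3][n=='scene'],interpolation=cv2.INTER_CUBIC))
E
```

```text
59.59317684173584
tcp tunnel [  0.   97.6 172.4] opening 29.9 F [ 0.  -0.6 -2. ]
(-46.5, 160, 0) ([-0.09, -0.0, -0.09], [0.03, -0.09, 0.02])
```

View pics/f_top.png

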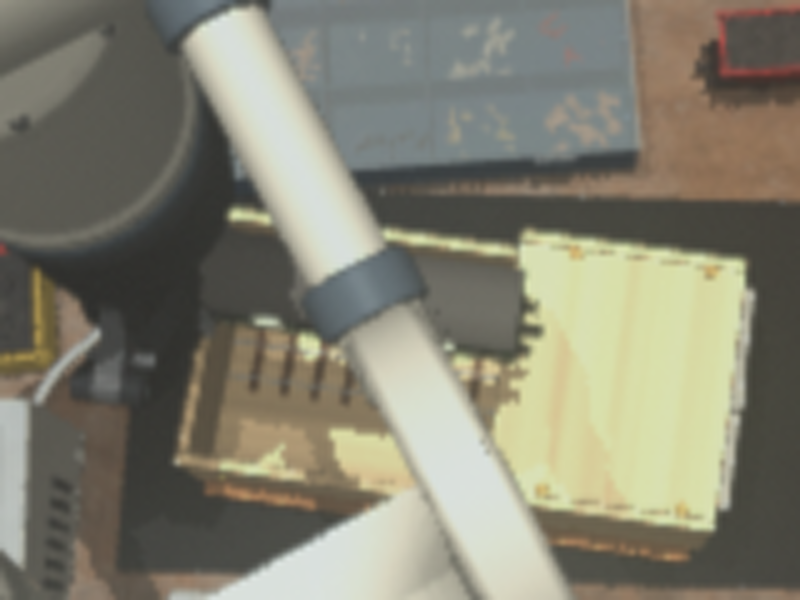

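View pics/f_scene.png

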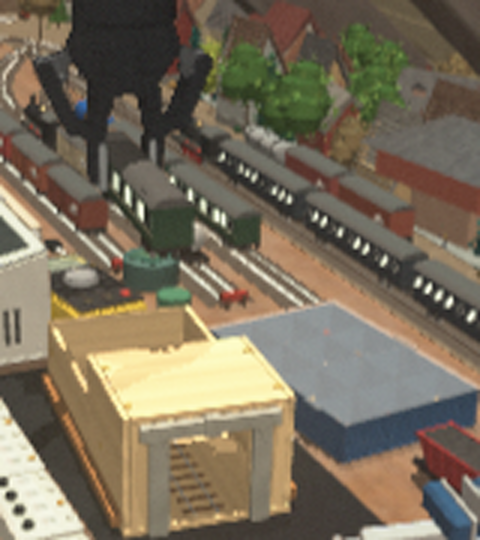

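The top crop shows the coach roof's hidden end at about (520,275)–(518,352), over the opening. The scene crop shows the coach hanging level, its end face bottom at about (153,248)–(193,243). I'll compare these with the predicted corners for pitch slip.

```bash
python3 - <<'E'
from h import *
p,r,s=now(); q=R.from_euler('z',-TH).apply(p-T0)
# expected coach (rigid in tool): hidden bottom = tcp - G
h=np.array([q[0],q[1]-143.2,q[2]-15.3])
P=np.array([h+[x,y,z] for y in(0,188) for x in(-16,16) for z in(0,50)])
for n in("scene","top"):print(n,proj(n,t2w(P),2).round(1).tolist())
a=load("scene",2)[2][95:150,200:265,::-1];b=load("top",2)[2][165:210,170:255,::-1]
A=cv2.resize(a,None,fx=9,fy=9,interpolation=cv2.INTER_CUBIC)[:,:400] if 0 else cv2.resize(a,None,fx=6,fy=6,interpolation=cv2.INTER_CUBIC)
B=cv2.resize(b,None,fx=6,fy=6,interpolation=cv2.INTER_CUBIC)
for n,I,o in(("scene",A,(200,95)),("top",B,(170,165))):
    for u in (proj(n,t2w(P),2)-o+.5)*6-.5: cv2.circle(I,tuple(int(v) for v in u),2,(0,0,255),-1)
C=np.zeros((600,510,3),np.uint8);C[:330,:390]=A;C[330:600,:510]=B
cv2.imwrite("pics/cmp.png",C)
E
```

```text
scene [[232.9, 152.0], [233.0, 128.4], [247.9, 150.5], [248.4, 127.1], [210.8, 124.0], [210.4, 103.4], [223.8, 122.9], [223.6, 102.5]]
top [[250.7, 205.2], [250.4, 200.3], [252.9, 189.6], [252.8, 183.6], [157.5, 192.3], [150.7, 186.5], [160.7, 177.0], [154.1, 170.2]]
```

View pics/cmp.png

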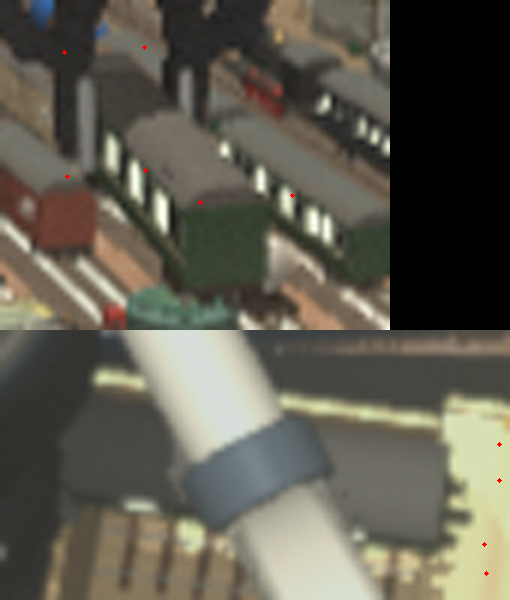

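The final hidden end sits a few px farther along +y than predicted: top-view u is about 244.5 against 250.5. The coach roof may be shorter than the box, so I need sharper numbers on this.

```bash
python3 - <<'E'
from h import *
np.set_printoptions(linewidth=250)
t=load("top",2)[2].astype(int); 
print("top final end, lines v: rgb at u 240..254")
for v in(185,188,191,194,197,200): print(v,[tuple(x) for x in t[v,240:254].tolist()])
t=load("top",0)[2].astype(int)
print("top initial u186..200")
for v in(196,198,200,202,204,206,208): print(v,[tuple(x) for x in t[v,186:199].tolist()])
s=load("scene",2)[2].astype(int)
print("scene final column 232,238,243: v 120..152")
for u in(233,238,243): print(u,[tuple(x) for x in s[124:152,u].tolist()])
for v in(133,137,141): print(v,[tuple(x) for x in s[v,224:250].tolist()])
s0=load("scene",0)[2].astype(int)
print("scene0 mouth rows");
for v in(210,215): print(v,[tuple(x) for x in s0[v,232:256].tolist()])
print([tuple(x) for x in s0[200:232,243].tolist()])
for n,P in(("top",[[-4,84.5,57],[-4,91,57],[-4,94,20],[-4,97,20]]),("scene",[[12,-103,7],[12,-97,7],[12,-97,24],[-20,-97,24]])):print(n,proj(n,t2w(np.array(P,float))).round(1).tolist())
E
```

```text
top final end, lines v: rgb at u 240..254
185 [(103, 101, 93), (103, 101, 92), (102, 101, 92), (103, 101, 92), (123, 125, 106), (189, 198, 155), (215, 221, 176), (216, 223, 178), (216, 223, 180), (216, 223, 180), (216, 223, 180), (217, 223, 179), (217, 223, 177), (216, 223, 172)]
188 [(111, 109, 100), (111, 109, 100), (110, 109, 100), (108, 107, 97), (120, 123, 102), (198, 207, 161), (215, 221, 175), (216, 222, 178), (216, 223, 181), (217, 224, 182), (217, 223, 180), (216, 223, 177), (216, 223, 175), (216, 223, 170)]
191 [(112, 111, 101), (112, 111, 101), (112, 111, 101), (106, 106, 96), (79, 79, 69), (88, 88, 73), (110, 110, 88), (159, 160, 123), (213, 215, 164), (216, 222, 176), (217, 222, 177), (217, 223, 177), (217, 223, 174), (216, 221, 169)]
194 [(111, 110, 101), (111, 110, 101), (109, 108, 99), (97, 97, 86), (110, 110, 89), (165, 164, 126), (192, 192, 144), (195, 196, 147), (205, 207, 156), (215, 216, 163), (216, 216, 162), (216, 216, 163), (216, 222, 169), (217, 221, 168)]
197 [(105, 104, 94), (105, 103, 94), (102, 101, 91), (92, 93, 79), (131, 129, 101), (153, 152, 117), (15
[... 5047 characters left out ...]
 76), (134, 110, 76), (133, 110, 77), (133, 110, 77), (132, 108, 75), (131, 108, 77)]
[(214, 204, 174), (173, 163, 140), (134, 128, 109), (133, 125, 107), (129, 121, 103), (115, 108, 91), (84, 78, 64), (78, 74, 60), (68, 73, 53), (68, 69, 50), (67, 70, 50), (68, 73, 53), (67, 72, 53), (66, 70, 51), (70, 71, 51), (64, 69, 50), (66, 68, 51), (64, 69, 50), (62, 64, 47), (61, 58, 45), (67, 59, 45), (72, 62, 49), (58, 52, 40), (77, 66, 49), (117, 97, 69), (122, 98, 69), (91, 69, 47), (123, 101, 76), (126, 112, 94), (101, 95, 82), (97, 78, 56), (129, 106, 75)]
top [[194.6, 200.4], [191.8, 200.1], [193.1, 203.0], [191.9, 202.8]]
scene [[253.1, 227.6], [252.2, 226.2], [252.4, 219.2], [237.7, 221.4]]
```

The body/roof appears shorter than the box, and the gripper hides the exposed end. I'll yaw the coach side-on to the scene camera in mid-air. That will measure both ends relative to the TCP and its level, and then I'll yaw back.

Emit:
{"fn": "carry_out", "kwargs": {
  "targets": [
    [[0,0,-0.3],[0,0,-3]],
    [[0,0,-0.6],[0,0,-9]],
    [[0,0,-1],[0,0,-16]],
    [[0,0,-1],[0,0,-23]],
    [[0,0,-1],[0,0,-30]],
    [[0,0,-1],[0,0,-37]],
    [[0,0,-1],[0,0,-44]],
    [[0,0,-1],[0,0,-51]],
    [[0,0,-1],[0,0,-57]],
    [[0,0,-1],[0,0,-60]]
  ]
}}

```text
time: 8.05
position: [588.5, 38.2, 185.0]
tool_rot: [0.001, 0.544, 0.839, 0.001]
wrist_force: [1.5, -0.6, -0.5]
opening: 30.3
grip_force: 59.6
```

Emit:
{"fn": "carry_out", "kwargs": {
  "targets": [
    [[0,0,0],[0,0,0]],
    [[0,0,0],[0,0,0]],
    [[0,0,0],[0,0,0]]
  ]
}}

```text
time: 8.3
position: [588.5, 38.3, 184.6]
tool_rot: [0.001, 0.547, 0.837, 0.0]
wrist_force: [0.7, 0.2, -1.9]
opening: 30.3
grip_force: 59.6
```

```bash
python3 - <<'E'
from h import *
from bench import grab_frame
p,r,s=now();M=r.as_matrix();print(p,M.round(3).tolist())
# predicted coach in tool frame: hidden bottom = tcp -143.2*xt +15.3*zt
P=np.array([p+(dy-143.2+7.1)*M[:,0]+x*M[:,1]+(15.3-z)*M[:,2] for dy in(0,188) for x in(-15,15) for z in(0,50)])
np.save("pics/P3.npy",P)
f=grab_frame("scene");np.savez("pics/scene3.npz",**f);f=grab_frame("top");np.savez("pics/top3.npz",**f)
for n in("scene","top"):print(n,proj(n,P,3).round(1).tolist())
u=proj("scene",P,3);x0,y0=(u.min(0)-14).astype(int);x1,y1=(u.max(0)+14).astype(int)
I=cv2.resize(load("scene",3)[2][y0:y1,x0:x1,::-1],None,fx=6,fy=6,interpolation=cv2.INTER_CUBIC)
for k in (u-[x0,y0]+.5)*6-.5: cv2.circle(I,tuple(int(v) for v in k),2,(0,0,255),-1)
print(x0,y0,I.shape);cv2.imwrite("pics/side.png",I[:600,:800])
E
```

```text
[588.47245254  38.30798144 184.56638394] [[-0.401, 0.916, 0.001], [0.916, 0.401, -0.0], [-0.001, 0.001, -1.0]]
scene [[279.8, 132.6], [280.9, 110.6], [281.7, 128.4], [282.9, 106.9], [198.6, 125.4], [197.8, 104.0], [202.5, 121.5], [201.9, 100.6]]
top [[229.6, 139.9], [227.9, 130.6], [218.2, 131.4], [215.8, 121.5], [168.8, 211.6], [162.6, 207.0], [157.3, 202.2], [150.3, 197.0]]
183 86 (360, 678, 3)
```

View pics/side.png

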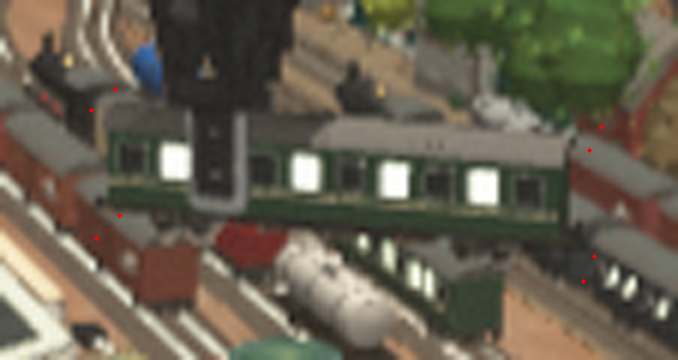

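The side view shows the coach complete: body ends at about (107,170) and (567,195), inset evenly from the predicted box, and four bright windows at (175,160), (306,172), (395,182), (483,187). I'll fit those windows on the side plane to get pitch and centre.

```bash
python3 - <<'E'
from h import *
p,r,s=now();M=r.as_matrix()
img=load("scene",3)[2]; g=img.min(2).astype(float)
box=[(205,218),(229,239),(244,254),(258,270)]
uv=[]
for a,b in box:
    w=np.clip(g[105:124,a:b]-120,0,None); yy,xx=np.mgrid[105:124,a:b]
    n,l,st,c=cv2.connectedComponentsWithStats((w>0).astype(np.uint8)); k=1+np.argmax(st[1:,4]); w=w*(cv2.dilate((l==k).astype(np.uint8),np.ones((3,3)))>0)
    uv.append([(w*xx).sum()/w.sum(),(w*yy).sum()/w.sum()]); print(np.round(uv[-1],2),st[k])
o,d=ray("scene",uv,3); n=M[:,1]; q=o+d*(((p-15*n-o)@n)/(d@n))[:,None]-p
y=q@M[:,0]; z=-q@M[:,2]; k=np.array([1,4,6,8])-4.5
print("y",y.round(1),"z",z.round(1))
A=np.polyfit(-k,y,1);B=np.polyfit(y,z,1);print("pitch",A[0],"centre rel TCP",A[1],"expected",-49.2+7.1,"res",(y-np.polyval(A,-k)).round(2),"tilt deg",np.degrees(B[0]),(z-np.polyval(B,y)).round(2))
E
```

```text
[211.84 112.53] [ 5  5  5  6 30]
[233.5  114.38] [ 2  6  6  7 31]
[248.33 115.61] [ 2  8  5  6 29]
[263.14 116.72] [ 3  9  5  7 31]
y [ 19.6 -30.4 -64.2 -97.5] z [17.9 17.7 17.7 17.9]
pitch 16.745726567677647 centre rel TCP -38.91651162715319 expected -42.1 res [-0.05  0.15 -0.13  0.02] tilt deg -0.025260901277970857 [ 0.08 -0.08 -0.12  0.12]
```

```bash
python3 - <<'E'
from h import *
p,r,s=now(); print(delta(t2w([0.4,88.7,178]),toolR(0,.5),p,r))
E
```

```text
([-0.4, -0.66, 0.43], [0.06, 0.01, 59.38])
```

Emit:
{"fn": "carry_out", "kwargs": {
  "targets": [
    [[0,0,0.1],[0,0,3]],
    [[-0.1,-0.1,0.2],[0,0,9]],
    [[-0.1,-0.2,0.3],[0,0,16]],
    [[-0.2,-0.3,0.4],[0,0,23]],
    [[-0.2,-0.4,0.43],[0,0,30]],
    [[-0.3,-0.5,0.43],[0,0,37]],
    [[-0.3,-0.6,0.43],[0,0,44]],
    [[-0.4,-0.66,0.43],[0,0,51]],
    [[-0.4,-0.66,0.43],[0,0,57]],
    [[-0.4,-0.66,0.43],[0.06,0,59.4]]
  ]
}}

```text
time: 9.23
position: [584.1, 32.2, 179.9]
tool_rot: [0.0, 0.891, 0.454, -0.0]
wrist_force: [0.6, 1.0, -1.3]
opening: 30.1
grip_force: 59.7
```

Emit:
{"fn": "carry_out", "kwargs": {
  "targets": [
    [[0,0,0],[0,0,0]],
    [[0,0,0],[0,0,0]],
    [[0,0,0],[0,0,0]],
    [[0,0,0],[0,0,0]]
  ]
}}

```text
time: 9.57
position: [584.0, 32.2, 179.8]
tool_rot: [0.0, 0.889, 0.457, -0.0]
wrist_force: [0.4, -0.3, -0.7]
opening: 30.3
grip_force: 59.7
```

```bash
python3 - <<'E'
from h import *
from bench import grab_frame
p,r,s=now(); M=r.as_matrix();print(p,s["grip_force"],s["opening"],delta(t2w([0.4,88.7,178]),toolR(0,.5),p,r))
# expected true coach pose relative to tunnel: centre 47.5, z 165+, body half-length 87, half width 15
for n in("top","scene"): f=grab_frame(n);np.savez(f"pics/{n}4.npz",**f)
zb=p[2]-2-15.3
P=np.array([[x,47.5-87,zb+50-5*(abs(x)>1)] for x in(-15,0,15)]+[[x,47.5-87,zb+25] for x in(-15,15)])
print("top",proj("top",t2w(P),4).round(1).tolist());print("scene",proj("scene",t2w(P),4).round(1).tolist())
t=load("top",4)[2].astype(int)
for v in range(182,204,3): print(v,[x[0] for x in t[v,238:254].tolist()])
for u in(212,224,234,240): print(u,[x[0] for x in t[176:208,u].tolist()])
s=load("scene",4)[2].astype(int); a=proj("scene",t2w(P),4)[3:].mean(0).astype(int); print(a)
for v in(a[1]-6,a[1]-3,a[1]):print(v,[tuple(x[:2]) for x in s[v,a[0]-12:a[0]+13].tolist()])
for m in ((715,86),(377,-238),(598,-267)):pass
d=np.abs(load("top",4)[2].astype(int)-load("top",0)[2]).max(2)
for n,(u,v) in dict(green=(151,164),red=(340,224),hop=(303,139)).items(): print(n,np.percentile(d[v-14:v+14,u-(24 if n=="hop" else 12):u+(24 if n=="hop" else 12)],[50,90,99]))
E
```

```text
[584.04881659  32.22875344 179.81654307] 59.650660157203674 30.322265151351345 ([-0.01, 0.0, -0.02], [-0.01, 0.03, 0.11])
top [[246.8, 199.4], [247.9, 191.0], [249.1, 183.8], [247.0, 201.5], [249.2, 186.3]]
scene [[232.3, 127.3], [239.6, 124.3], [246.7, 126.1], [232.3, 136.8], [246.5, 135.6]]
182 [98, 96, 97, 99, 101, 106, 131, 152, 171, 173, 180, 202, 215, 216, 216, 216]
185 [107, 108, 107, 106, 106, 105, 105, 105, 105, 105, 111, 150, 212, 216, 216, 216]
188 [110, 111, 110, 110, 110, 110, 111, 110, 111, 110, 111, 128, 200, 205, 215, 216]
191 [111, 111, 111, 111, 111, 112, 111, 112, 112, 109, 98, 103, 133, 147, 210, 216]
194 [107, 107, 108, 109, 108, 109, 109, 109, 109, 105, 85, 93, 104, 116, 131, 182]
197 [97, 96, 98, 101, 101, 102, 102, 101, 93, 100, 119, 185, 194, 208, 209, 214]
200 [132, 126, 99, 94, 85, 86, 81, 82, 78, 95, 132, 170, 161, 210, 215, 214]
203 [213, 201, 149, 147, 146, 146, 148, 159, 189, 171, 197, 207, 215, 215, 215, 215]
212 [216, 216, 216, 216, 216, 216, 216, 215, 203, 146, 106, 100, 99, 98, 97, 96, 95, 94, 92, 89, 88, 83, 81, 126, 199, 200, 176, 143, 137, 138, 1
[... 647 characters left out ...]
 (54, 64), (54, 64), (53, 64), (52, 64), (52, 63), (74, 78), (155, 157), (172, 174), (49, 49), (92, 91), (179, 188)]
133 [(50, 55), (72, 73), (76, 75), (65, 62), (63, 61), (54, 59), (50, 60), (53, 63), (52, 63), (57, 67), (56, 66), (53, 64), (55, 67), (55, 67), (52, 60), (55, 65), (54, 65), (53, 64), (60, 70), (75, 77), (58, 54), (50, 53), (54, 59), (86, 88), (171, 172)]
136 [(169, 167), (59, 60), (50, 54), (56, 57), (87, 81), (75, 76), (56, 66), (53, 64), (58, 68), (59, 69), (55, 65), (54, 65), (57, 67), (56, 68), (56, 66), (53, 62), (56, 67), (57, 67), (62, 72), (102, 101), (182, 168), (187, 175), (141, 129), (85, 76), (59, 59)]
green [58. 74. 99.]
red [16. 19. 20.]
hop [11.   16.   17.57]
```

The coach is centred to about 1 mm, level and steady. One last sub-millimetre trim, then hand in.

Emit:
{"fn": "carry_out", "kwargs": {
  "targets": [
    [[0.02,-0.03,0],[0,0,0.15]],
    [[0.03,-0.06,0],[0,0,0.3]],
    [[0.03,-0.06,0],[0,0,0.3]],
    [[0.03,-0.06,0],[0,0,0.3]],
    [[0.03,-0.06,0],[0,0,0.3]],
    [[0.03,-0.06,0],[0,0,0.3]],
    [[0.03,-0.06,0],[0,0,0.3]],
    [[0.03,-0.06,0],[0,0,0.3]]
  ]
}}

```text
time: 10.33
position: [583.7, 32.8, 179.8]
tool_rot: [0.0, 0.891, 0.454, -0.0]
wrist_force: [1.1, 0.6, -1.4]
opening: 30.3
grip_force: 59.7
```

```bash
python3 - <<'E'
from bench import sense,hand_in
s=sense();print(s["position"],s["grip_force"],max(abs(v) for v in s["qvel"]));print(hand_in())
E
```

```text
[583.72905476  32.76778984 179.8346164 ] 59.65167939662933 0.0016983571667346334
the job is handed in; nothing more can be done
None
```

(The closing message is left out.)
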